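# Slide the sprung probe into the dry block's round well

### The arm

A 6-joint arm with a two-finger parallel gripper is mounted at the origin on a cart in front of the work surface, level with it; the furniture and walls round the work are solid. World frame = base frame: x ahead of the robot, y to its left, z up, the work surface at z = 0. Lengths are in m, angles in rad, forces in N, time in s.
With the tool pointing down it reaches from about 0.325 to 0.85 m from the base axis. Payload 15.5 kg.
Tool frame: the origin (TCP) lies between the finger pads; the fingertips stand 17 mm ahead of it and the grasp point (between the pads) lies 2 mm behind it; x points along the fingers, y is the direction in which the jaws open and shut, and the axes are right-handed (so a half turn about x gives the same grasp; the last joint's range is limited). The gripper opens to 91 mm and grips with 3 to 60 N. Pads are 32 mm wide; open, the fingers measure 118 mm over their backs; the gripper's body (76 mm by 178 mm) begins 60 mm behind the grasp point.
Start: joints at [1.067, 0.494, 1.345, -0, 1.302, -0.096], TCP at [0.248, 0.574, 0.231] pointing down, gripper open.
Joint ranges: [-2.91, 2.91], [-0.82, 2.16], [0.22, 2.67], [-1.22, 4.37], [0.12, 2.79], [-3.08, 3.08]. Speed limits (rad/s): [1.89, 1.89, 2.57, 3.01, 3.01, 3.01].

### API

Orientations are given as a unit quaternion [w, x, y, z].
In Python, from station import arm gives the robot as it stands. The module is installed in compiled form; this text tells all that it offers.
- The arm moves only by the tool move_arm, never from a script. Its argument "moves" is a list of rows, each a list of 4 numbers: the shift along the tool's x, y, z in cm, then the turn about the tool's x in rad. A call has 1 to 5 rows; each row shifts and turns the commanded pose from where the row before left it, along the tool's axes as they then stand; what a row does not reach is not made up. A row lasts 1/10 s, in which the tool goes at most 50 mm and 8.59 degrees, less where a joint would pass 70% of its speed; a pose out of reach is approached as far as the arm can. A call is refused whole if a number of a shift passes 5 or a number of a turn 0.15, either way. A call with a gripper value outside its range is refused whole. "gripper" is the finger opening in cm, from 0 to 9.12, set as the call begins (left out, the last holds). The fingers move at their own pace and stop on an object; "force" is the grip in N (left out, the last holds). Time passes only in rows, so rows that do not move let the fingers close. It gives the time, the measured TCP pose, the force and the opening at its end, in the units of the state.
- arm.observe(): the state, without advancing time (a new reading comes with each control period).
- arm.snapshot(name): name is "scene" or "top"; returns the picture (400x640x3 uint8, red, green, blue); there is no depth.
- arm.calibration(name): a dict with "K" (3x3 intrinsics, pixels), "dist" ([k1, k2, p1, p2, k3] as OpenCV has them; the pictures are not rectified), "R" (3x3) and "t" (3): a world point X has camera coordinates R X + t. Camera axes: x right, y down, z forward; pixel columns grow to the right and rows downward; lengths in m; the calibration is good to about 2 mm. A picture is of the moment at which its call begins. calibration takes no time and is no camera call.
- arm.hand_in(): hands the job in, once; it reports no verdict.
The state is a dict: "clock": time; "joint_pos": joint angles; "joint_vel": joint speeds; "joint_torque": joint torques, N m; "ee_pos": TCP position; "eef_rot": TCP orientation; "contact_force": force on the tool from outside, world axes, zero at the start; "wrist_torque": the same for the moment, N m; "opening": finger opening in m.
Only numpy, scipy, OpenCV 4.12 (cv2) and the standard library are available. Lean on these libraries where they do the work, as an engineer would, in place of code of your own. Each camera call takes 0.05 s, during which the arm holds its last target. There are 200 camera calls.

### The job

Check the temperature of the dry block heater: take the hand probe out of its stand, set its spring-loaded tip down in the groove on top of the block, midway between the two wells, and with the tip kept pressed on it slide it along the groove until it drops into the round well (not the square one). Then lower the probe until its collar sits flat on the block and let go, leaving it standing upright there.

Things in the scene. Friction and masses are not known exactly. Their poses are not given: they have to be found in the camera images.
- probe: Hand probe, 155 g: steel collar 56 mm across, 8 mm thick; above it a grey round handle, 30 mm diameter, 8 to 84 mm above the origin (top 6 mm tapers; grasp from above at 40 to 50 mm); a thin tip below. Stands in a 24 mm hole of a fixed white stand, 74 x 74 x 50 mm on a 90 mm foot; lift straight up 40 mm to free it. Origin: centre of the collar's underside; z up the handle.
- probe_tip (a point): Lowest point of the probe's round steel tip, 12 mm in diameter, on the probe's axis, 36 mm below the collar's underside when free. It is sprung: pushed up it gives way by up to 14 mm (1 N at first, 4 N at full stroke) and springs out again. Press it in by 5 to 8 mm for sliding.
- dry_block: Heater, fixed, any yaw: aluminium block in a white casing, 200 x 120 mm, flat top 72 mm high. Along its x axis a groove in the top, 32 mm wide, 6 mm deep (floor at z 66 mm), joins a square well (32 mm, at x -55) and the round well (x +55); floor flat from x -39 to +39, end walls at x -71, +71. The collar is wider than the groove and sits on the top. Origin: centre of the underside, on the worktop.
- round_well (a point): Centre of the round well's mouth, level with the groove floor: 66 mm above the worktop, 55 mm along +x from the block's centre. The well is 32 mm in diameter and 48 mm deep.
Mind the look-alikes: they are no part of the job. What is shaped like the probe but orange is not meant.

How it is judged:
On the way, in this order (a step that is already met when the one before it is completed fails the run):
1. the tip is pressed on the groove floor midway between the wells (within 22 mm of the middle along the groove) (x of probe_tip in the frame of dry_block between -0.022 and 0.022 m and y of probe_tip in the frame of dry_block between -0.016 and 0.016 m and z of probe_tip in the frame of dry_block between 0.062 and 0.069 m and contact force between probe and dry_block above 0.3 N), for 0.1 s.
2. the tip, still pressed on the groove floor, has come near the round well (24 to 42 mm from the middle) (x of probe_tip in the frame of dry_block between 0.024 and 0.042 m and y of probe_tip in the frame of dry_block between -0.016 and 0.016 m and z of probe_tip in the frame of dry_block between 0.06 and 0.069 m and contact force between probe and dry_block above 0.3 N), for 0.04 s.
3. the tip has dropped into the round well (horizontal distance between probe_tip and round_well below 0.014 m and z of probe_tip in the frame of dry_block below 0.061 m), for 0.1 s.
At the end, for the whole second after the job is handed in: The probe stands upright (within 7 degrees) and at rest in the round well, its tip within 14 mm of the well's axis and at least 25 mm below the groove floor, its collar on the block's top face (within 4 mm), let go (horizontal distance between probe_tip and round_well below 0.014 m and z of probe_tip in the frame of dry_block below 0.041 m and z of probe in the frame of dry_block below 0.076 m and angle between probe's own z axis and vertical below 0.12 rad and linear speed of probe below 0.02 m/s); the robot touches nothing.
It fails at once if the tip goes down into the square well (x of probe_tip in the frame of dry_block between -0.075 and -0.03 m and y of probe_tip in the frame of dry_block between -0.018 and 0.018 m and z of probe_tip in the frame of dry_block below 0.055 m).
It also fails if it takes over 48 s, if anything falls off the work surface, if the arm or the gripper's body presses on something with over 40 N, if the wrist force passes 120 N, or if a joint passes its speed limit or range.

## Working session

There is one attempt and no reset: what is moved stays moved. The work goes in short steps, Python scripts to look and compute and a tool call to move; the robot and the scene stay as the last step left them, time stands still between calls to the robot, and variables do not carry over. Pictures are saved under pics/ and viewed, about 8 in all and at most 12, crops included, and the job is handed in when it is done.

Besides the shell and the picture viewer there is one more tool, called as a command line: name --pt "numbers of a row" for each row, then --argument value for the rest. move_arm: Moves the arm, as the interface text tells. Its arguments: {"type":"object","properties":{"moves":{"type":"array"},"gripper":{"type":"number"},"force":{"type":"number"}},"required":["moves"]}

```bash
mkdir -p pics
python3 - <<'E'
from station import arm
import cv2
for n in("scene","top"):
    cv2.imwrite(f"pics/{n}0.png",arm.snapshot(n)[:,:,::-1])
    c=arm.calibration(n);print(n,c)
print(arm.observe())
E
```

```text
scene {'K': array([[411.05721701,   0.        , 320.18774762],
       [  0.        , 411.05721701, 197.75073835],
       [  0.        ,   0.        ,   1.        ]]), 'dist': array([-0.0510364,  0.       ,  0.       ,  0.       ,  0.       ]), 'R': array([[ 0.83865402, -0.54425489,  0.02111983],
       [-0.30179355, -0.49662014, -0.81381146],
       [ 0.4534094 ,  0.67613242, -0.58074509]]), 't': array([-0.41058755,  0.19644209,  0.67826311])}
top {'K': array([[511.45526296,   0.        , 307.15296187],
       [  0.        , 511.45526296, 200.50610649],
       [  0.        ,   0.        ,   1.        ]]), 'dist': array([0.04794183, 0.        , 0.        , 0.        , 0.        ]), 'R': array([[-0.0384186 , -0.99925621, -0.00332138],
       [-0.97361232,  0.03818051, -0.22499178],
       [ 0.22495125, -0.00541014, -0.974355  ]]), 't': array([-0.00868749,  0.48042093,  0.95905323])}
{'clock': 0.1, 'joint_pos': array([ 1.06750211e+00,  4.94115450e-01,  1.34606651e+00, -1.86482170e-05,
        1.30249908e+00, -9.54771672e-02]), 'joint_vel': array([ 0.00083386, -0.00083841, -0.0013333 , -0.00088595,  0.0012371 ,
        0.00117759]), 'joint_torque': array([ 2.27717341e-03, -8.80226111e+01, -3.82545555e+01,  7.08987401e-02,
        4.84219752e-02, -3.97308656e-05]), 'ee_pos': array([0.24771184, 0.57346298, 0.23040226]), 'eef_rot': array([ 0.6923502 ,  0.14281671,  0.69256503, -0.14355583]), 'contact_force': array([ 0.0013761 ,  0.33870738, -0.43246932]), 'wrist_torque': array([ 0.02059128,  0.02485545, -0.01279056]), 'opening': 0.09148680050842473}
```

View pics/scene0.png

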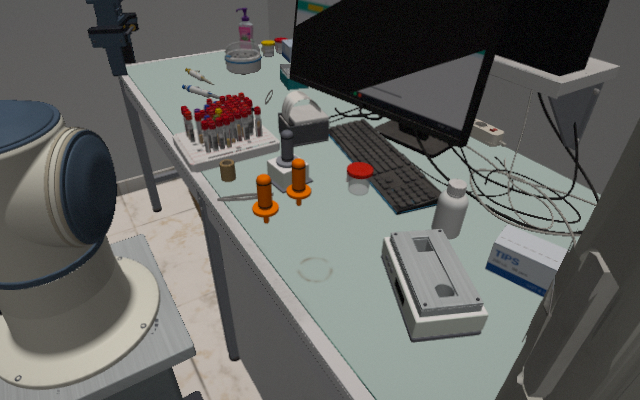

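View pics/top0.png

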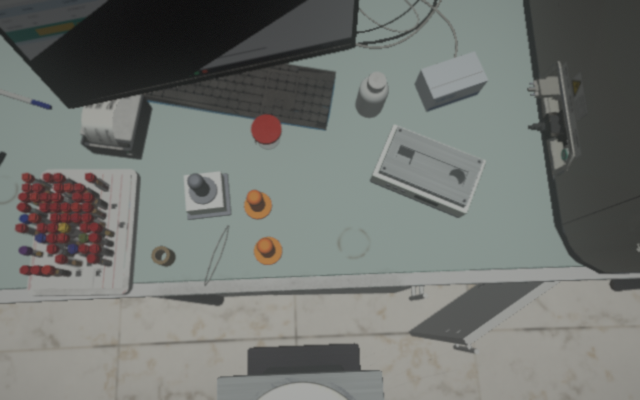

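The grey probe in the white stand is at top (200,188); the two orange look-alikes are at (258,203) and (267,248). The block is near (428,168), with its dark square well at (406,153) and the round one at (458,176). I'll enlarge both to confirm.

Run:
```python
import cv2,numpy as np
im=cv2.imread("pics/top0.png")
a=cv2.resize(im[150:230,170:290],None,fx=6,fy=6,interpolation=cv2.INTER_CUBIC)[:, :720]
cv2.imwrite("pics/c_probe.png",a)
b=cv2.resize(im[115:220,365:490],None,fx=5.6,fy=5.6,interpolation=cv2.INTER_CUBIC)
cv2.imwrite("pics/c_block.png",b)
```

```text
(no output)
```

View pics/c_probe.png

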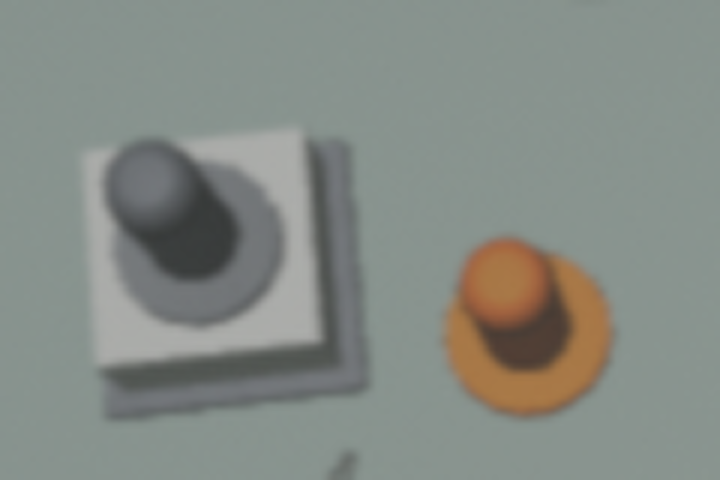

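View pics/c_block.png

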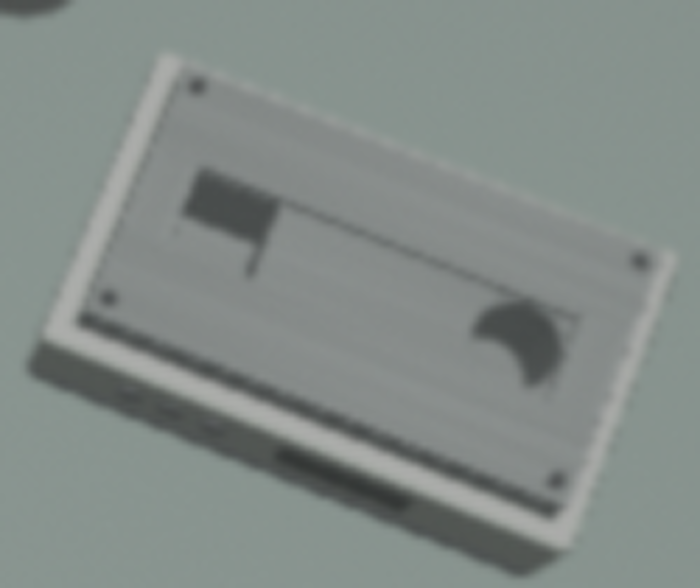

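Confirmed: the grey probe stands in the white stand, handle top at (195,181) and collar centre at (202.5,190). On the block, the four screws, the groove's upper edge and the round well (lower right) are all clear.

```bash
cat > h.py <<'E'
from station import arm
import numpy as np,cv2
def px2w(n,uv,z):
    c=arm.calibration(n);R,t=np.array(c["R"]),np.array(c["t"])
    q=cv2.undistortPoints(np.array([[uv]],float),c["K"],c["dist"])[0,0]
    d=R.T@np.array([*q,1]);o=-R.T@t
    return o+d*(z-o[2])/d[2]
def w2px(n,X):
    c=arm.calibration(n)
    return cv2.projectPoints(np.array(X,float).reshape(-1,3),cv2.Rodrigues(np.array(c["R"]))[0],np.array(c["t"]),c["K"],c["dist"])[0][:,0]
E
python3 - <<'E'
from h import *
f=lambda p,s,o:((p[0]+.5)/s-.5+o[0],(p[1]+.5)/s-.5+o[1])
P=lambda p:f(p,6,(170,150)); B=lambda p:f(p,5.6,(365,115))
print("handle",px2w("top",P((153,187)),.132),"collar",px2w("top",P((198,243)),.057))
print("stand",[px2w("top",P(q),.05)[:2].round(4) for q in((83,152),(302,128),(324,343),(98,367))])
S=[px2w("top",B(q),.072) for q in((197,87),(640,262),(557,481),(108,299))]
g=[px2w("top",B(q),.072) for q in((205,168),(580,317))]
c=np.mean(S,0);print("centre",c,[np.linalg.norm(S[i]-S[(i+1)%4]).round(4) for i in range(4)])
for a,b in((S[0],S[1]),(S[3],S[2]),(g[0],g[1])):
    d=b-a;print("yaw",np.arctan2(d[1],d[0]),np.linalg.norm(d))
d=(g[1]-g[0])/np.linalg.norm(g[1]-g[0]);y=np.array([-d[1],d[0],0])
print("centre from groove",(g[0]+g[1])/2-.016*y)
from scipy.spatial.transform import Rotation as Ro
q=arm.observe()["eef_rot"];print(Ro.from_quat(np.roll(q,-1)).as_matrix().round(3))
E
```

```text
handle [0.5072576  0.17778841 0.132     ] collar [0.50854054 0.1792198  0.057     ]
stand [array([0.5433, 0.2192]), array([0.5489, 0.1461]), array([0.4746, 0.1389]), array([0.4694, 0.2132])]
centre [ 0.53854345 -0.2745896   0.072     ] [np.float64(0.166), np.float64(0.0861), np.float64(0.1662), np.float64(0.0861)]
yaw -2.01715104233294 0.16604554792193177
yaw -2.0172124591683085 0.166161174597071
yaw -2.0163193872557037 0.13995434161587106
centre from groove [ 0.53804535 -0.27507881  0.072     ]
[[-0.001  0.397  0.918]
 [-0.001  0.918 -0.397]
 [-1.    -0.001 -0.   ]]
```

move_arm --pt "0 0 0 0.038" --pt "0 -2.0 3.3 0" --pt "0 -2.0 3.3 0" --pt "0 -2.0 3.3 0" --pt "0 -2.0 3.3 0" --gripper 6.5

```text
clock: 0.6
ee_pos: [0.3329, 0.4433, 0.2307]
eef_rot: [0.69, 0.156, 0.69, -0.156]
contact_force: [0.4, -0.1, 0.3]
opening: 0.0651
```

move_arm --pt "0 -2.0 3.3 0" --pt "0 -2.0 3.3 0" --pt "0 -2.0 3.3 0" --pt "0 -2.0 3.3 0" --pt "0 -2.0 3.3 0"

```text
clock: 1.1
ee_pos: [0.4387, 0.2818, 0.2308]
eef_rot: [0.69, 0.156, 0.69, -0.156]
contact_force: [0.8, 0.7, -0.7]
opening: 0.0653
```

move_arm --pt "0 -2.0 3.3 0" --pt "0 -2.0 3.3 0" --pt "0 -0.4 0.9 0" --pt "0 0 0 0" --pt "0 0 0 0"

```text
clock: 1.6
ee_pos: [0.4864, 0.2118, 0.2307]
eef_rot: [0.689, 0.156, 0.69, -0.156]
contact_force: [-0.4, 0.1, -0.3]
opening: 0.0649
```

move_arm --pt "0 -1.05 1.7 0" --pt "0 -1.0 1.7 0" --pt "2.5 0 0 0" --pt "2.0 0 0 0" --pt "0 0 0 0"

```text
clock: 2.1
ee_pos: [0.5067, 0.1789, 0.1839]
eef_rot: [0.688, 0.155, 0.691, -0.156]
contact_force: [-1.0, 0.6, -0.4]
opening: 0.0648
```

Run:
```python
from h import *
s=arm.snapshot("scene")[:,:,::-1]; t=arm.snapshot("top")[:,:,::-1]
r=lambda a:cv2.resize(a,(390,390),interpolation=cv2.INTER_CUBIC)
cv2.imwrite("pics/pre.png",np.hstack([r(s[80:230,210:360]),r(t[120:270,130:280])]))
o=arm.observe();print(o["ee_pos"],o["joint_pos"])
```

```text
[0.50826958 0.17904926 0.18627516] [ 2.27776562e-01  4.24440192e-01  1.61395018e+00  1.70729040e-04
  1.10376891e+00 -8.98596894e-01]
```

View pics/pre.png

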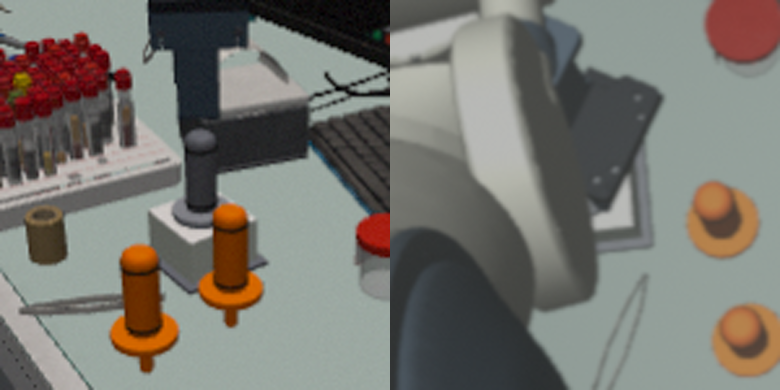

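The fingers are over the grey handle, and the orange ones stay clear to its right. I'll go down and grip.

move_arm --pt "2.5 0 0 0" --pt "2.5 0 0 0" --pt "2.5 0 0 0" --pt "1.8 0 0 0" --pt "0 0 0 0"

```text
clock: 2.7
ee_pos: [0.5081, 0.1785, 0.0922]
eef_rot: [0.689, 0.156, 0.69, -0.156]
contact_force: [-0.8, -1.1, 0.6]
opening: 0.0654
```

move_arm --pt "0 0 0 0" --pt "0 0 0 0" --pt "0 0 0 0" --pt "0 0 0 0" --pt "0 0 0 0" --gripper 0 --force 35

```text
clock: 3.2
ee_pos: [0.509, 0.1782, 0.0934]
eef_rot: [0.69, 0.156, 0.689, -0.156]
contact_force: [0.9, 0.9, 4.8]
opening: 0.0295
```

Run:
```python
from h import *
o=arm.observe();print({k:np.round(o[k],4) for k in("ee_pos","eef_rot","contact_force","opening")})
```

```text
{'ee_pos': array([0.509 , 0.1782, 0.0934]), 'eef_rot': array([ 0.6899,  0.1565,  0.6894, -0.1562]), 'contact_force': array([0.9481, 0.9152, 4.8176]), 'opening': np.float64(0.0295)}
```

move_arm --pt "-1.5 0 0 0" --pt "-2.5 0 0 0" --pt "-3 0 0 0" --pt "-3 0 0 0" --pt "-3 0 0 0"

```text
clock: 3.7
ee_pos: [0.5084, 0.178, 0.2241]
eef_rot: [0.689, 0.156, 0.69, -0.156]
contact_force: [0.0, 0.5, -2.0]
opening: 0.0293
```

move_arm --pt "0 -1.5 0.84 0" --pt "0 -3.0 1.68 0" --pt "0 -3.0 1.68 0" --pt "0 -3.0 1.68 0" --pt "0 -3.0 1.68 0"

```text
clock: 4.2
ee_pos: [0.5185, 0.0224, 0.223]
eef_rot: [0.69, 0.156, 0.69, -0.156]
contact_force: [0.1, 0.4, -2.2]
opening: 0.0293
```

move_arm --pt "0 -3.0 1.68 0" --pt "0 -3.0 1.68 0" --pt "0 -3.0 1.68 0" --pt "0 -3.0 1.68 0" --pt "0 -3.0 1.68 0"

```text
clock: 4.7
ee_pos: [0.5296, -0.1493, 0.2229]
eef_rot: [0.69, 0.156, 0.69, -0.156]
contact_force: [0.3, 0.4, -1.7]
opening: 0.0296
```

move_arm --pt "0 -3.0 1.68 0" --pt "0 -3.0 1.68 0" --pt "0 -2.0 1.1 0" --pt "0 0 0 0" --pt "0 0 0 0"

```text
clock: 5.2
ee_pos: [0.5353, -0.2394, 0.2227]
eef_rot: [0.689, 0.157, 0.69, -0.157]
contact_force: [-0.2, 0.2, -1.8]
opening: 0.0291
```

move_arm --pt "0 -1.6 0.9 0" --pt "0 -1.5 0.9 0" --pt "2.5 0 0 0" --pt "2.2 0 0 0" --pt "0.8 0 0 0"

```text
clock: 5.7
ee_pos: [0.5377, -0.275, 0.166]
eef_rot: [0.689, 0.157, 0.691, -0.156]
contact_force: [-0.5, 0.5, -1.2]
opening: 0.0297
```

move_arm --pt "0 0 0 0" --pt "0 0 0 0"

```text
clock: 5.9
ee_pos: [0.539, -0.2753, 0.1687]
eef_rot: [0.69, 0.156, 0.689, -0.156]
contact_force: [-0.1, -0.0, -0.5]
opening: 0.0297
```

Run:
```python
from h import *
s=arm.snapshot("scene")[:,:,::-1]; t=arm.snapshot("top")[:,:,::-1]
o=arm.observe();p=o["ee_pos"];print(p,o["eef_rot"],o["contact_force"],o["joint_pos"])
r=lambda a:cv2.resize(a,(600,500),interpolation=cv2.INTER_CUBIC)
cv2.imwrite("pics/over.png",r(s[205:330,365:515]))
# expected pixels in crop
f=lambda q:((q-[365,205]+.5)*4).round(0)
p=np.array(p)
print("tip exp",f(w2px("scene",p-[0,0,.0435+.036])),"collar",f(w2px("scene",p-[0,0,.0435])))
c=np.array([.5383,-.2748,0]);x=np.array([np.cos(-2.017),np.sin(-2.017),0]);y=np.array([-x[1],x[0],0]);z=np.array([0,0,1])
print("groove corners",[f(w2px("scene",c+a*x+b*y+.072*z))[0].tolist() for a in(-.071,.071) for b in(-.016,.016)])
print("well",f(w2px("scene",c+.055*x+.066*z)),"ctr floor",f(w2px("scene",c+.066*z)))
```

```text
[ 0.53909976 -0.27537009  0.16907218] [ 0.69022023  0.15602454  0.68903451 -0.15647306] [-0.06965695 -0.12205886 -1.69278158] [-5.70847650e-01  5.29108359e-01  1.47051036e+00 -2.68230216e-05
  1.14018127e+00 -1.69601643e+00]
tip exp [[285. 206.]] collar [[301. 141.]]
groove corners [[188.0, 130.0], [254.0, 125.0], [298.0, 368.0], [376.0, 360.0]]
well [[319. 344.]] ctr floor [[272. 246.]]
```

View pics/over.png

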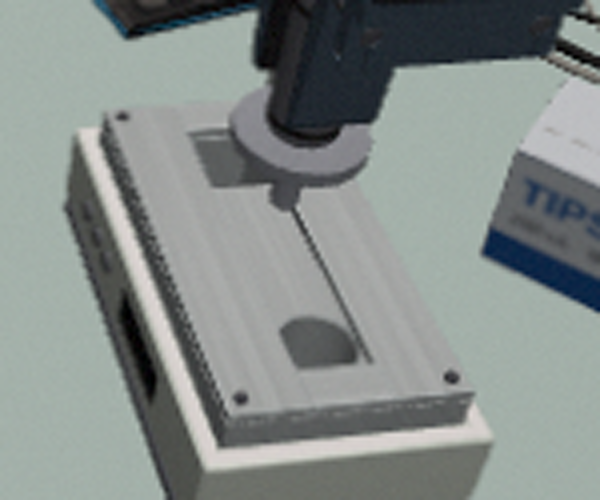

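The tip shows at crop (283,208), against (285,206) predicted. It hangs over the groove's middle, with the round well at (318,342) as expected. Pressing down now.

move_arm --pt "1.2 0 0 0" --pt "0.8 0 0 0" --pt "0.6 0 0 0" --pt "0.4 0 0 0" --pt "0 0 0 0"

```text
clock: 6.5
ee_pos: [0.5383, -0.2749, 0.1373]
eef_rot: [0.689, 0.156, 0.69, -0.156]
contact_force: [-0.7, 0.1, 0.2]
opening: 0.0297
```

move_arm --pt "0 0 0 0" --pt "0 0 0 0"

```text
clock: 6.7
ee_pos: [0.5385, -0.275, 0.1382]
eef_rot: [0.69, 0.156, 0.69, -0.156]
contact_force: [-1.1, 0.5, -0.3]
opening: 0.0295
```

move_arm --pt "0 -0.4 0 0" --pt "0 -0.6 0 0" --pt "0 -0.6 0 0" --pt "0 -0.6 0 0" --pt "0 -0.6 0 0"

```text
clock: 7.2
ee_pos: [0.5262, -0.3009, 0.138]
eef_rot: [0.69, 0.156, 0.69, -0.156]
contact_force: [0.5, 1.0, 0.2]
opening: 0.0296
```

move_arm --pt "0 -0.4 0 0" --pt "0 0 0 0" --pt "0 0 0 0"

```text
clock: 7.5
ee_pos: [0.5246, -0.3043, 0.138]
eef_rot: [0.69, 0.156, 0.69, -0.157]
contact_force: [-1.0, -1.9, 0.9]
opening: 0.0292
```

```bash
cat > st.py <<'E'
from h import *
o=arm.observe();p=np.array(o["ee_pos"])
c=np.array([.5383,-.2748,0]);x=np.array([np.cos(-2.017),np.sin(-2.017),0]);y=np.array([-x[1],x[0],0])
print("block x,y mm",(p-c)@x*1e3,(p-c)@y*1e3,"tcp z",p[2],o["contact_force"],o["wrist_torque"],o["eef_rot"])
E
python3 st.py
```

```text
block x,y mm 32.53806293007113 0.36951570565151354 tcp z 0.13795491947510713 [-1.02583453 -1.93208336  0.90087639] [-0.39951182  0.19309842 -0.03486721] [ 0.68961508  0.15617858  0.68957958 -0.15658638]
```

move_arm --pt "0 -0.4 0 0" --pt "0 -0.4 0 0" --pt "0 -0.5 0 0" --pt "0 -0.5 0 0" --pt "0 -0.45 0 0"

```text
clock: 8.0
ee_pos: [0.5146, -0.3246, 0.1378]
eef_rot: [0.689, 0.156, 0.69, -0.156]
contact_force: [0.4, -0.2, -1.8]
opening: 0.0291
```

move_arm --pt "0 0 0 0" --pt "0 0 0 0" --pt "0 0 0 0"

```text
clock: 8.3
ee_pos: [0.515, -0.3241, 0.1379]
eef_rot: [0.69, 0.156, 0.69, -0.156]
contact_force: [1.2, 0.6, -1.7]
opening: 0.0295
```

```bash
python3 st.py
python3 - <<'E'
from h import *
s=arm.snapshot("scene")[:,:,::-1]
cv2.imwrite("pics/well.png",cv2.resize(s[205:330,365:515],(600,500),interpolation=cv2.INTER_CUBIC))
f=lambda q:((q-[365,205]+.5)*4).round(0)
p=np.array(arm.observe()["ee_pos"])
print("collar exp",f(w2px("scene",p-[0,0,.0435])))
E
```

```text
block x,y mm 54.48752435950024 0.26740187516188846 tcp z 0.13787199776879966 [ 1.24372275  0.614793   -1.67685757] [ 0.01198451 -0.00861413  0.00127887] [ 0.68959104  0.15632634  0.6896421  -0.15626917]
collar exp [[334. 293.]]
```

View pics/well.png

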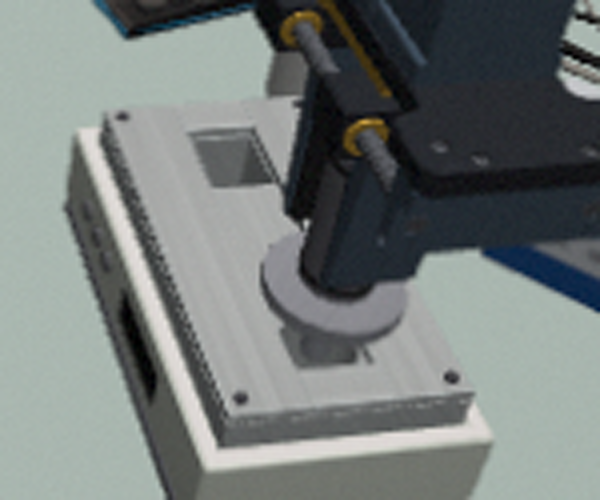

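The wrist force is back to weight only (-1.7 N), so the tip has dropped into the round well. The collar hovers above it at crop (334,290). Lowering.

move_arm --pt "0.7 0 0 0" --pt "0.7 0 0 0" --pt "0.5 0 0 0" --pt "0.2 0 0 0" --pt "0 0 0 0"

```text
clock: 8.85
ee_pos: [0.5148, -0.324, 0.1164]
eef_rot: [0.689, 0.156, 0.69, -0.156]
contact_force: [1.1, 0.9, -1.4]
opening: 0.0293
```

move_arm --pt "0.15 0 0 0" --pt "0 0 0 0" --pt "0 0 0 0"

```text
clock: 9.15
ee_pos: [0.515, -0.3243, 0.1156]
eef_rot: [0.69, 0.156, 0.69, -0.156]
contact_force: [-0.2, -0.6, -1.5]
opening: 0.0294
```

```bash
python3 st.py
```

```text
block x,y mm 54.65275604020541 0.3685865718957259 tcp z 0.11556574298944354 [-0.18549612 -0.55884401 -1.52590634] [-0.00891607 -0.00938374 -0.02024239] [ 0.68968276  0.15628033  0.68954009 -0.15636054]
```

move_arm --pt "0.1 0 0 0" --pt "0 0 0 0" --pt "0 0 0 0"

```text
clock: 9.45
ee_pos: [0.5151, -0.3243, 0.1154]
eef_rot: [0.69, 0.156, 0.689, -0.156]
contact_force: [-3.6, 2.5, 11.8]
opening: 0.0294
```

move_arm --pt "0.1 0 0 0" --pt "0 0 0 0" --pt "0 0 0 0"

```text
clock: 9.75
ee_pos: [0.5152, -0.3243, 0.1153]
eef_rot: [0.69, 0.156, 0.689, -0.156]
contact_force: [-6.7, 5.6, 27.9]
opening: 0.0293
```

Collar contact, at the expected height. Backing off the press slightly, then letting go.

move_arm --pt "-0.15 0 0 0" --pt "0 0 0 0" --pt "0 0 0 0"

```text
clock: 10.05
ee_pos: [0.5152, -0.3243, 0.1154]
eef_rot: [0.69, 0.156, 0.689, -0.156]
contact_force: [-1.3, 1.9, 8.8]
opening: 0.0293
```

move_arm --pt "0 0 0 0" --pt "0 0 0 0" --pt "0 0 0 0" --pt "0 0 0 0" --pt "0 0 0 0" --gripper 6.5

```text
clock: 10.55
ee_pos: [0.515, -0.3242, 0.1148]
eef_rot: [0.69, 0.156, 0.69, -0.156]
contact_force: [-0.5, 0.3, -0.8]
opening: 0.0645
```

move_arm --pt "-1 0 0 0" --pt "-2 0 0 0" --pt "-3 0 0 0" --pt "-3 0 0 0" --pt "-3 0 0 0"

```text
clock: 11.05
ee_pos: [0.5149, -0.3241, 0.2369]
eef_rot: [0.69, 0.156, 0.689, -0.156]
contact_force: [0.4, -0.3, 0.8]
opening: 0.0651
```

```bash
python3 st.py
python3 - <<'E'
from h import *
s=arm.snapshot("scene")[:,:,::-1]; t=arm.snapshot("top")[:,:,::-1]
r=lambda a:cv2.resize(a,(390,390),interpolation=cv2.INTER_CUBIC)
cv2.imwrite("pics/end.png",np.hstack([r(s[190:340,370:520]),r(t[90:240,360:510])]))
E
```

```text
block x,y mm 54.58717872227262 0.15964611089931752 tcp z 0.23691838407248805 [ 0.42044876 -0.33888152  0.76805715] [-0.01934347 -0.01659527 -0.01712328] [ 0.68974382  0.15624924  0.68947968 -0.15638864]
```

View pics/end.png

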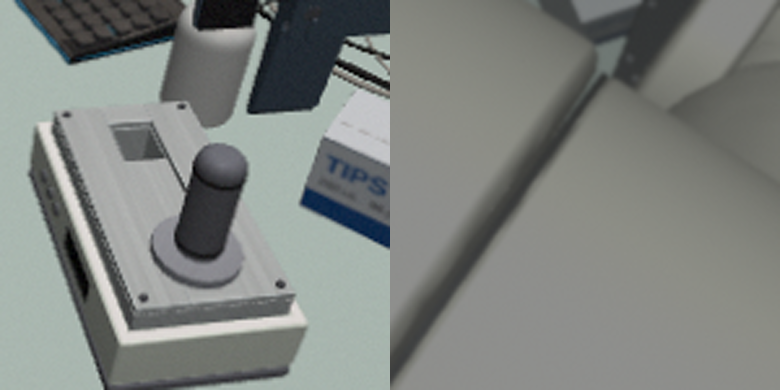

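The probe stands with its collar flat on the block at the round well (crop 198,245), and the gripper is clear of it. Handing in.

```bash
python3 -c "
from station import arm
print(arm.hand_in())"
```

```text
the job is handed in; nothing more can be done
None
```

The probe is standing in the round well with its collar on the block and the gripper clear. I handed the job in at about 11 s of the 48 s; no verdict is reported.

- **Pick-up:** I took the grey probe out of the white stand and left the two orange look-alikes alone.
- **Slide:** I pressed the tip about 7 mm into its spring at the middle of the groove and slid it along. At about 32 mm from the middle it was still pressed. Near 54.5 mm the wrist force fell back to the probe's weight alone, so the tip had dropped into the round well.
- **Lowering:** The collar met the block at TCP z 0.115 m, as expected. The press peaked at about 28 N before I eased it and opened the gripper.
- **Last checks:** The scene picture shows the collar flat on the block at the round well and the handle upright. The tip is within about 1 mm of the well's centre by the arm's reading, and the contact force is about 0. The arm blocked the top camera's last view, so the end state was checked from the scene camera only. No check disagreed.

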